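# Match ceramic hides to their slate slabs

### The job

Make up three hide sets for the vivariums: put each of the three reddish-brown ceramic half-logs on the slate slab of its own size (small on small, medium on medium, large on large), rounded side up, centred on the slab and lying along its longer side. Set them down gently, since the ceramic chips if dropped, and leave the green plastic half-log, the glass dish and the spray bottle where they stand.

Things in the scene. Friction and masses are not known exactly. Their poses are not given: they have to be found in the camera images.
- log_small: the small reddish-brown ceramic half-log: a tunnel-shaped animal hide, open at both ends and below, 55 mm long, 40 wide, 34 high, upright sides 18 high; about 60 g; walls 6 mm. It stands on its two long edges, rounded side up. Origin: centre of its footprint, at the height of the surface it stands on; x along its length, y across its width, z up. Both ends are alike
- log_medium: the medium reddish-brown ceramic half-log: a tunnel-shaped animal hide, open at both ends and below, 80 mm long, 48 wide, 40 high, upright sides 21 high; about 110 g; walls 6 mm. It stands on its two long edges, rounded side up. Origin: centre of its footprint, at the height of the surface it stands on; x along its length, y across its width, z up. Both ends are alike
- log_large: the large reddish-brown ceramic half-log: a tunnel-shaped animal hide, open at both ends and below, 105 mm long, 56 wide, 46 high, upright sides 24 high; about 180 g; walls 6 mm. It stands on its two long edges, rounded side up. Origin: centre of its footprint, at the height of the surface it stands on; x along its length, y across its width, z up. Both ends are alike
- slab_small: the small dark grey slate slab, flat, 90 x 65 mm and 8 mm thick, fixed on the work surface. Origin: centre of its underside (its top is 8 mm higher); x along its longer side, z up. Both ends are alike
- slab_medium: the medium dark grey slate slab, flat, 115 x 80 mm and 8 mm thick, fixed on the work surface. Origin: centre of its underside (its top is 8 mm higher); x along its longer side, z up. Both ends are alike
- slab_large: the large dark grey slate slab, flat, 140 x 95 mm and 8 mm thick, fixed on the work surface. Origin: centre of its underside (its top is 8 mm higher); x along its longer side, z up. Both ends are alike
- log_plastic: bystander: a green plastic half-log, shaped like the medium ceramic one (80 mm long, 48 wide, 40 high), loose; not to be moved. Origin: centre of its footprint; x along its length, z up
- dish: bystander: a round frosted glass dish, 90 mm across the rim, 30 high, loose; not to be moved. Origin: centre of its underside
- sprayer: bystander: a white plastic spray bottle with blue and red head, 72 mm in diameter, about 200 high, loose; not to be moved. Origin: centre of its underside
Mind the look-alikes: they are no part of the job. What is shaped like the slab_medium but yellow is not meant.

How it is judged:
By the outcome, as a careful person would: the job done as asked, in the order asked, and still so for the second after the job is handed in, with the robot touching nothing.
It also fails if it takes over 80 s, if anything falls off the work surface, if the arm or the gripper's body presses on something with over 40 N, if the wrist force passes 120 N, or if a joint passes its speed limit or range.

### The arm

A 6-joint arm with a two-finger parallel gripper is mounted at the origin on the work surface. World frame = base frame: x ahead of the robot, y to its left, z up, the work surface at z = 0. Lengths are in m, angles in degrees, forces in N, time in s.
With the tool pointing down it reaches from about 0.35 to 0.875 m from the base axis. Payload 4.2 kg.
Tool frame: the origin (TCP) lies between the finger pads; the fingertips stand 11 mm ahead of it and the grasp point (between the pads) lies 8 mm behind it; z points along the fingers, y is the direction in which the jaws open and shut (so a half turn about z gives the same grasp; the last joint's range is limited). The gripper opens to 87 mm and grips with 3 to 60 N. Pads are 19 mm wide; open, the fingers measure 117 mm over their backs; the gripper's body (75 mm by 190 mm) begins 51 mm behind the grasp point.
Start: joints at [-49.813, 22.042, 0.453, 0, -68.411, -14.817], TCP at [0.268, -0.565, 0.234] pointing down, gripper open.
Joint ranges: [-179.83, 179.83], [-69.29, 118.12], [-61.27, 80.66], [-181.25, 117.63], [-171.15, -9.14], [-177.46, 177.46]. Speed limits (degrees/s): [159.86, 159.86, 180, 180, 180, 180].

### API

Orientations are given as a 3x3 rotation matrix whose columns are the frame's x, y, z axes.
In Python, from station import sense, capture, get_calibration, finish_job, search_frame, cut_out gives the robot as it stands.
- The arm moves only by the tool arm_command, never from a script. Its argument "rows" is a list of rows, each an object with "fingers": the opening in per cent of the stroke, from 0 (shut) to 100 (fully open); "travel": the shift along the tool's x, y, z in cm, a list of three; "roll": the turn about the tool's z in degrees. A call has 1 to 10 rows; each row is the pose to reach, as a shift and turn from the pose commanded when the call began, along the tool's axes at that moment; what a row does not reach only later rows make up. A row lasts 1/10 s, in which the tool goes at most 50 mm and 8.59 degrees, less where a joint would pass 70% of its speed; a pose out of reach is approached as far as the arm can. A call with a gripper value outside its range is refused whole. The fingers move at their own pace and stop on an object; the grip force is fixed at half the most. Time passes only in rows, so rows that repeat a pose let the fingers close. It gives the time, the measured TCP pose, the force and the opening at its end, in the units of the state.
- sense(): the state, without advancing time (a new reading comes with each control period).
- capture(name): name is "scene" or "top" or "wrist"; returns (picture, depth): 384x512x3 uint8, red, green, blue; 384x512 float32, m along the optical axis (not along the pixel's ray), 0 where there is no reading.
- get_calibration(name): a dict with "fov_y" (degrees; the focal length in pixels is half the picture's height over the tangent of half this angle, whatever the lens; pixels are square), "cx", "cy" (the principal point, pixels), "distortion" ([k1, k2, p1, p2, k3] as OpenCV has them; the pictures are not rectified), "origin" and "attitude" of the camera in the world; the wrist camera has in their place "mount" (4x4, takes a point from camera to tool coordinates, whose origin is the TCP and whose axes are the flange's). Camera axes: x right, y down, z forward; pixel columns grow to the right and rows downward; lengths in m; the calibration is good to about 2 mm. A picture is of the moment at which its call begins: read the wrist's pose just before it. get_calibration takes no time and is no camera call.
- finish_job(): hands the job in, once; it reports no verdict.
Trained networks look in the newest picture that a camera, given by its name, has taken for a name from the list of things; names that differ only in an ending like _2 or _b are one class to them, and where a whole thing is asked for, a point or a joint stands for the part that bears it (a point fixed in the world has none). Each returns a list of dicts, best first, with "p" (0 to 1); they miss things now and then, are a little off and sometimes report something else, mostly with a low value. They report only what shows in the picture. A call takes as long as a camera call. They do not tell look-alikes from the thing itself.
- search_frame(camera, label): "position" ([x, y, z] in m, in world coordinates, good to about 4 mm: the middle of the surface that is visible of it).
- cut_out(camera, label): "mask" (384x512 bool, what is visible of it).
The state is a dict: "time_s": time; "joints": joint angles; "joint_velocities": joint speeds; "effort": joint torques, N m; "tcp_pos": TCP position; "ee_rot": TCP orientation; "wrist_force": force on the tool from outside, world axes, zero at the start; "moment": the same for the moment, N m; "gripper_width": opening from 0.0 (shut) to 1.0 (fully open).
Only numpy, scipy, OpenCV 4.12 (cv2) and the standard library are available. Lean on these libraries where they do the work, as an engineer would, in place of code of your own. Each camera call takes 0.05 s, during which the arm holds its last target. There are 200 camera calls.

## Working session

There is one attempt and no reset: what is moved stays moved. The work goes in short steps, Python scripts to look and compute and a tool call to move; the robot and the scene stay as the last step left them, time stands still between calls to the robot, and variables do not carry over. Pictures are saved under pics/ and viewed, about 12 in all and at most 16, crops included, and the job is handed in when it is done.

Besides the shell and the picture viewer there is one more tool, called after ">>>" by a JSON object that holds its "op" and its "data". arm_command: Moves the arm, as the interface text tells. Its arguments: {"type":"object","properties":{"rows":{"type":"array","items":{"type":"object","properties":{"fingers":{"type":"number"},"travel":{"type":"array","items":{"type":"number"}},"roll":{"type":"number"}}}}},"required":["rows"]}

```bash
mkdir -p pics; ls; python3 - <<'E'
from station import *
import cv2,numpy as np
s=sense();print(s['time_s'],s['tcp_pos'],s['ee_rot'],s['gripper_width'])
ims=[]
for c in ("scene","top"):
    p,d=capture(c);cv2.imwrite(f"pics/{c}0.png",p[:,:,::-1]);np.save(f"{c}0.npy",d)
    print(c,{k:np.round(v,4).tolist() for k,v in get_calibration(c).items()})
print(get_calibration("wrist"))
for l in "log_small log_medium log_large slab_small slab_medium slab_large log_plastic dish sprayer".split():
    print(l,[(np.round(r['position'],3).tolist(),round(r['p'],2)) for r in search_frame("top",l)])
E
```

```text
pics
0.0 [ 0.26758889 -0.56417575  0.23244506] [[-9.03628130e-01 -4.28316719e-01 -9.95022841e-04]
 [-4.28317870e-01  9.03626039e-01  1.94537520e-03]
 [ 6.58918259e-05  2.18408182e-03 -9.99997613e-01]] 0.9981128956535485
scene {'fov_y': 53.6137, 'cx': 249.4384, 'cy': 184.7015, 'distortion': [-0.0891, 0.0, 0.0, 0.0, 0.0], 'origin': [1.0137, 0.7523, 0.8567], 'attitude': [[-0.9011, 0.2906, -0.3218], [0.4335, 0.6125, -0.6609], [0.0051, -0.7351, -0.678]]}
top {'fov_y': 48.4815, 'cx': 254.4541, 'cy': 188.6961, 'distortion': [-0.0626, 0.0, 0.0, 0.0, 0.0], 'origin': [0.4702, -0.0363, 1.1993], 'attitude': [[-0.0013, -0.9918, 0.1274], [-1.0, 0.002, 0.005], [-0.0053, -0.1274, -0.9918]]}
{'fov_y': 59.17814635468727, 'cx': 256.57076072193007, 'cy': 196.1699328172259, 'distortion': array([0.00056895, 0.        , 0.        , 0.        , 0.        ]), 'mount': array([[-2.40880638e-04, -9.53613682e-01, -3.01033035e-01,
         8.31104013e-02],
       [ 9.99999707e-01, -1.08893822e-05, -7.65684414e-04,
         4.73439325e-04],
       [ 7.26889069e-04, -3.01033131e-01,  9.53613405e-01,
        -1.50528253e-01],
       [ 0.00000000e+00,  0.00000000e+00,  0.00000000e+00,
         1.00000000e+00]])}
log_small [([0.421, 0.306, 0.036], 0.6)]
log_medium [([0.451, -0.094, 0.032], 0.88)]
log_large [([0.419, -0.277, 0.039], 0.69), ([0.619, 0.026, 0.01], 0.52)]
slab_small []
slab_medium [([0.577, -0.416, 0.007], 0.76), ([0.621, -0.246, 0.008], 0.71)]
slab_large [([0.618, 0.025, 0.01], 0.71)]
log_plastic [([0.458, 0.121, 0.038], 0.84)]
dish [([0.804, 0.16, 0.02], 0.63)]
sprayer [([0.768, -0.149, 0.121], 0.58)]
```

View pics/top0.png

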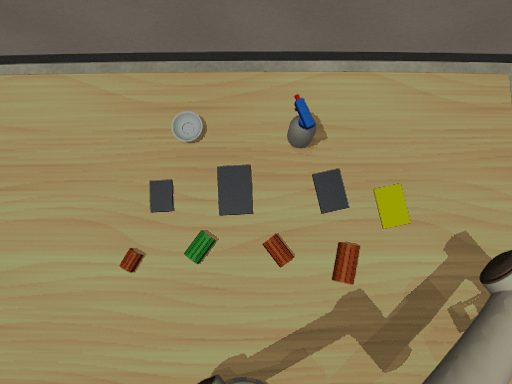

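View pics/scene0.png

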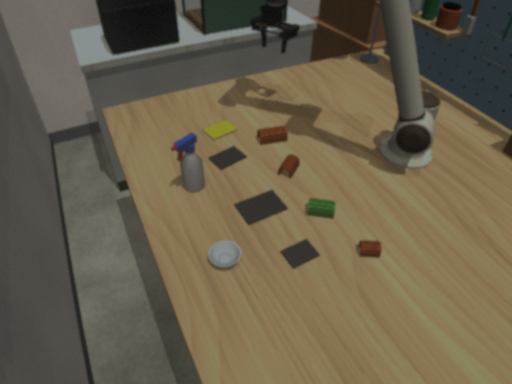

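Top view: the ceramic logs are at small (131,260), medium (278,250) and large (346,263). The one at (200,246) is green, so it is the plastic bystander. Dark slabs are at small (161,196), large (235,190) and medium (331,191). The (392,206) slab is yellow, so it's excluded. Next I measure poses by colour and depth.

```bash
cat > h.py <<'E'
from station import *
import cv2,numpy as np
def cam(name,st=None):
    c=get_calibration(name)
    if name=="wrist":
        M=c["mount"];R=np.array(st["ee_rot"])@M[:3,:3];o=np.array(st["ee_rot"])@M[:3,3]+st["tcp_pos"]
    else: R,o=np.array(c["attitude"]),np.array(c["origin"])
    f=192/np.tan(np.radians(c["fov_y"]/2))
    return np.array([[f,0,c["cx"]],[0,f,c["cy"]],[0,0,1]]),np.array(c["distortion"]),R,o
def rays(C,px):
    u=cv2.undistortPoints(np.float64(px).reshape(-1,1,2),C[0],C[1])[:,0]
    return np.c_[u,np.ones(len(u))]@C[2].T
def cloud(C,mask,d):
    v,u=np.nonzero(mask&(d>0));return C[3]+rays(C,np.c_[u,v])*d[v,u][:,None]
def plane(C,px,z):
    r=rays(C,px);return C[3]+r*((z-C[3][2])/r[:,2])[:,None]
def rect(xy):
    (c,(a,b),t)=cv2.minAreaRect(np.float32(xy*1000))
    if a<b:a,b,t=b,a,t+90
    return np.round([c[0],c[1],a,b,(t+90)%180-90],1)  # mm, long axis angle deg
def masks(p):
    h=cv2.cvtColor(p,cv2.COLOR_RGB2HSV).astype(int)
    H,S,V=h[...,0],h[...,1],h[...,2]
    return {"red":((H<10)|(H>172))&(S>140)&(V>35),"slate":(S<75)&(V<85)&(V>15)}
def comps(m,amin):
    n,l,s,c=cv2.connectedComponentsWithStats(m.astype(np.uint8))
    return [(l==i,c[i],s[i,4]) for i in range(1,n) if s[i,4]>amin]
E
python3 - <<'E'
from h import *
p=cv2.imread("pics/top0.png")[:,:,::-1].copy();d=np.load("top0.npy");C=cam("top")
for k,m in masks(p).items():
    for q,c,a in comps(m,100):
        if not(150<c[1]<300 and c[0]<440):continue
        w=cloud(C,q,d);v,u=np.nonzero(q)
        print(k,c.round(),a,"zmed/max",np.percentile(w[:,2],[5,50,95]).round(3),"cloud",rect(w[:,:2]),"plane",rect(plane(C,np.c_[u,v],.008 if k=="slate" else .03)[:,:2]))
E
```

```text
red [278. 251.] 293 zmed/max [0.028 0.037 0.043] cloud [451.7 -93.2  77.8  45.7  37.9] plane [451.2 -93.4  78.4  45.8  38.5]
red [345. 262.] 507 zmed/max [0.016 0.041 0.048] cloud [ 417.7 -279.3  102.1   53.7  -11.8] plane [ 418.1 -277.5  102.6   57.1  -11.6]
red [131. 261.] 202 zmed/max [0.02  0.031 0.037] cloud [424.4 310.   53.2  38.1 -29.6] plane [423.5 308.2  54.4  41.  -29.9]
slate [234. 190.] 1628 zmed/max [0.005 0.008 0.012] cloud [621.   26.3 138.4  94.1   3. ] plane [620.7  26.3 138.5  94.1   3. ]
slate [330. 191.] 1099 zmed/max [0.004 0.008 0.012] cloud [ 617.6 -243.1  112.7   79.    12.6] plane [ 617.5 -243.   112.8   78.4   12.5]
slate [161. 196.] 696 zmed/max [0.005 0.009 0.012] cloud [604.4 234.   88.   64.    3.3] plane [604.2 233.6  88.6  62.7   1.7]
```

Sizes and heights match the given ones (slabs 138x94, 113x78 and 88x63; logs 102, 78 and 53 long). I'll go small first, via a waypoint.

```bash
cat >> h.py <<'E'
def go(x,y,z,yaw,st=None):
    "mm, deg -> travel cm and roll from the measured pose"
    s=st or sense();R=np.array(s["ee_rot"]);t=R.T@(np.array([x,y,z])/1000-s["tcp_pos"])*100
    psi=np.degrees(np.arctan2(R[1,0],R[0,0]));r=(psi-yaw+180)%360-180
    print("t",round(s["time_s"],2),"psi",psi.round(2),"j6",np.round(s["joints"][5],1),"-> travel",t.round(2),"roll",round(r,1))
E
python3 -c "
from h import *
go(440,-100,200,-154.6);go(424,309,150,-209.6)"
```

```text
t 0.55 psi -154.63 j6 -14.8 -> travel [-35.47  34.61   3.36] roll -0.0
t 0.55 psi -154.63 j6 -14.8 -> travel [-51.54  72.25   8.35] roll 55.0
```

>>> {"op": "arm_command", "data": {"rows": [{"travel": [-35.5,34.6,3.0],"roll": 0,"fingers": 100},{"travel": [-35.5,34.6,3.0],"roll": 0,"fingers": 100},{"travel": [-35.5,34.6,3.0],"roll": 0,"fingers": 100},{"travel": [-35.5,34.6,3.0],"roll": 0,"fingers": 100},{"travel": [-35.5,34.6,3.0],"roll": 0,"fingers": 100},{"travel": [-35.5,34.6,3.0],"roll": 0,"fingers": 100},{"travel": [-35.5,34.6,3.0],"roll": 0,"fingers": 100},{"travel": [-35.5,34.6,3.0],"roll": 0,"fingers": 100},{"travel": [-35.5,34.6,3.0],"roll": 0,"fingers": 100},{"travel": [-35.5,34.6,3.0],"roll": 0,"fingers": 100}]}}

```text
time_s: 1.55
tcp_pos: [0.4408, -0.0978, 0.204]
ee_rot: [[-0.903, -0.429, 0.001], [-0.429, 0.903, 0.0], [-0.001, -0.001, -1.0]]
wrist_force: [0.8, -0.5, -0.5]
gripper_width: 1.0
```

```bash
python3 -c "
from h import *
go(424,309,150,-209.6)"
```

```text
t 1.55 psi -154.59 j6 -72.8 -> travel [-15.93  37.47   5.4 ] roll 55.0
```

>>> {"op": "arm_command", "data": {"rows": [{"travel": [-15.9,37.5,5.4],"roll": 55,"fingers": 100},{"travel": [-15.9,37.5,5.4],"roll": 55,"fingers": 100},{"travel": [-15.9,37.5,5.4],"roll": 55,"fingers": 100},{"travel": [-15.9,37.5,5.4],"roll": 55,"fingers": 100},{"travel": [-15.9,37.5,5.4],"roll": 55,"fingers": 100},{"travel": [-15.9,37.5,5.4],"roll": 55,"fingers": 100},{"travel": [-15.9,37.5,5.4],"roll": 55,"fingers": 100},{"travel": [-15.9,37.5,5.4],"roll": 55,"fingers": 100},{"travel": [-15.9,37.5,5.4],"roll": 55,"fingers": 100},{"travel": [-15.9,37.5,5.4],"roll": 55,"fingers": 100}]}}

```text
time_s: 2.55
tcp_pos: [0.4233, 0.3115, 0.149]
ee_rot: [[-0.871, 0.491, 0.001], [0.491, 0.871, 0.001], [-0.0, 0.001, -1.0]]
wrist_force: [-0.3, -0.7, -0.3]
gripper_width: 0.998
```

```bash
cat >> h.py <<'E'
def look(tag,kinds=("red","slate"),amin=1500):
    s=sense();p,d=capture("wrist");C=cam("wrist",s);cv2.imwrite(f"pics/{tag}.png",p[:,:,::-1])
    for k in kinds:
        for q,c,a in comps(masks(p)[k],amin):
            w=cloud(C,q,d);w=w[w[:,2]<.08]
            edge=q[0].any()|q[-1].any()|q[:,0].any()|q[:,-1].any()
            if k=="red": z=np.percentile(w[:,2],[5,50,98]);w=w[w[:,2]>.012]
            else: z=np.percentile(w[:,2],[5,50,98])
            print(k,c.round(),a,"edge" if edge else "","z",z.round(4),"rect",rect(w[:,:2]),"trim",trim(w[:,:2]))
    return s,p,d,C
def trim(xy):
    "rectangle along PCA axis using 0.5..99.5 percentiles"
    t=np.radians(rect(xy)[4]);B=np.array([[np.cos(t),np.sin(t)],[-np.sin(t),np.cos(t)]])
    l,h=np.percentile(xy@B.T,[.5,99.5],axis=0);c=(l+h)/2@B
    return np.round(np.r_[c*1000,(h-l)*1000],1)
E
python3 -c "
from h import *
print(np.round(sense()['joints'],1))
look('w1');go(424,309,150,-209.6)"
```

```text
[  54.1   17.   -20.4    0.   -52.5 -173.5]Traceback (most recent call last):
  File "<string>", line 4, in <module>
    look('w1');go(424,309,150,-209.6)
    ~~~~^^^^^^
  File "h.py", line 40, in look
    else: z=np.percentile(w[:,2],[5,50,98])
            ~~~~~~~~~~~~~^^^^^^^^^^^^^^^^^^
    return _quantile_unchecked(
        a, q, axis, out, overwrite_input, method, keepdims, weights)
    return _ureduce(a,
                    func=_quantile_ureduce_func,
    ...<5 lines>...
                    overwrite_input=overwrite_input,
                    method=method)
    r = func(a, **kwargs)
    result = _quantile(arr,
                       quantiles=q,
    ...<2 lines>...
                       out=out,
                       weights=wgt)
    slices_having_nans = np.isnan(arr[-1, ...])
                                  ~~~^^^^^^^^^
IndexError: index -1 is out of bounds for axis 0 with size 0
```

```bash
sed -i 's/            edge=q/            if len(w)<500: continue\n            edge=q/' h.py
python3 -c "
from h import *
look('w1');go(424,309,150,-209.6)"
```

```text
red [257. 188.] 1708  z [0.0274 0.0322 0.0347] rect [423.1 311.5  53.5  35.6 -30.8] trim [423.1 311.8  52.3  34.1]
slate [258. 306.] 12499  z [0.0052 0.0074 0.0087] rect [567.4 241.4  76.6  38.   60.4] trim [567.1 240.8  72.9  36.6]
t 2.65 psi 150.52 j6 -173.4 -> travel [-0.07  0.09 -0.1 ] roll 0.1
```

View pics/w1.png

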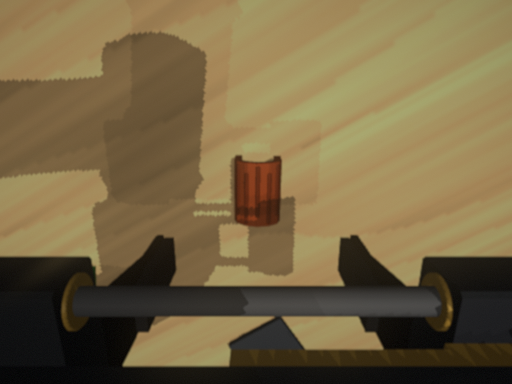

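Wrist view: the small log is centred at (257,190), lengthwise under the jaws, and agrees with the top-camera estimate. Descending.

>>> {"op": "arm_command", "data": {"rows": [{"travel": [0,0,4],"roll": 0,"fingers": 100},{"travel": [0,0,8],"roll": 0,"fingers": 100},{"travel": [0,0,11],"roll": 0,"fingers": 100},{"travel": [0,0,12.5],"roll": 0,"fingers": 100},{"travel": [0,0,13.4],"roll": 0,"fingers": 100},{"travel": [0,0,13.4],"roll": 0,"fingers": 100}]}}

```text
time_s: 3.25
tcp_pos: [0.4232, 0.3055, 0.015]
ee_rot: [[-0.869, 0.496, -0.001], [0.496, 0.869, -0.002], [0.0, -0.002, -1.0]]
wrist_force: [0.4, 0.2, 0.0]
gripper_width: 1.002
```

>>> {"op": "arm_command", "data": {"rows": [{"travel": [0,0,0],"roll": 0,"fingers": 0},{"travel": [0,0,0],"roll": 0,"fingers": 0},{"travel": [0,0,0],"roll": 0,"fingers": 0},{"travel": [0,0,0],"roll": 0,"fingers": 0},{"travel": [0,0,0],"roll": 0,"fingers": 0},{"travel": [0,0,0],"roll": 0,"fingers": 0},{"travel": [0,0,0],"roll": 0,"fingers": 0},{"travel": [0,0,0],"roll": 0,"fingers": 0}]}}

```text
time_s: 4.05
tcp_pos: [0.4235, 0.3073, 0.0157]
ee_rot: [[-0.869, 0.494, 0.001], [0.494, 0.869, 0.001], [-0.0, 0.001, -1.0]]
wrist_force: [-0.7, 0.2, 1.5]
gripper_width: 0.458
```

>>> {"op": "arm_command", "data": {"rows": [{"travel": [0,0,-1.5],"roll": 0,"fingers": 0},{"travel": [0,0,-5],"roll": 0,"fingers": 0},{"travel": [0,0,-9],"roll": 0,"fingers": 0},{"travel": [0,0,-10],"roll": 0,"fingers": 0},{"travel": [0,0,-10],"roll": 0,"fingers": 0}]}}

```text
time_s: 4.55
tcp_pos: [0.4237, 0.3077, 0.1171]
ee_rot: [[-0.869, 0.494, 0.002], [0.494, 0.869, 0.003], [-0.0, 0.004, -1.0]]
wrist_force: [1.0, 0.3, -0.3]
gripper_width: 0.453
```

```bash
python3 -c "
from h import *
for i in range(3): print(sense()['tcp_pos'],np.round(sense()['joints'],2),sense()['gripper_width']); s=look('w2_%d'%i,('red',),700)
go(604.3,233.8,110,2.5-180)"
```

```text
[0.4237475 0.3077099 0.117137 ] [ 5.3750e+01  1.9010e+01 -2.2960e+01 -1.0000e-02 -4.7810e+01 -1.7338e+02] 0.452943600016322
[0.42294613 0.30677249 0.11543948] [ 5.3740e+01  1.9120e+01 -2.3080e+01 -5.0000e-02 -4.7790e+01 -1.7337e+02] 0.45549902944347753
[0.42247717 0.30620929 0.11438264] [ 5.3750e+01  1.9200e+01 -2.3140e+01 -5.0000e-02 -4.7790e+01 -1.7338e+02] 0.45728400754331827
t 4.7 psi 150.34 j6 -173.4 -> travel [-19.38   2.73   0.36] roll -32.2
```

View pics/w2_2.png

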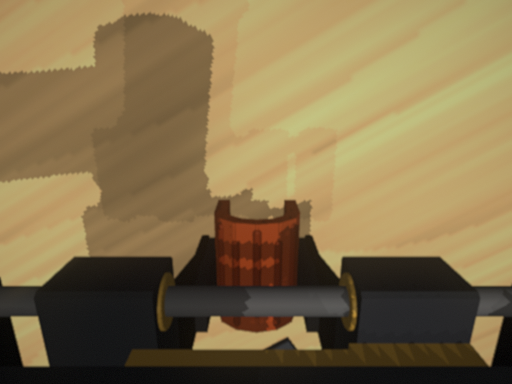

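The small log is held, rows 200–330, level. I'll measure its offset in the hand.

```bash
cat >> h.py <<'E'
def hand(L):
    "log's extent in the tool frame (mm): x from end to end, y sides, height of crown along tool z"
    s=sense();p,d=capture("wrist");M=get_calibration("wrist")["mount"];C=cam("wrist",s)
    C=(C[0],C[1],M[:3,:3],M[:3,3]);w=cloud(C,masks(p)["red"],d)*1000
    w=w[(abs(w[:,1])<45)&(abs(w[:,0])<80)&(w[:,2]>-60)&(w[:,2]<25)]
    q=np.percentile(w,[.5,99.5],axis=0);print("hand n",len(w),"x",q[:,0].round(1),"mid",q[:,0].mean().round(1),"len",(q[1,0]-q[0,0]).round(1),"of",L,"y",q[:,1].round(1),"z",q[:,2].round(1))
    top=w[w[:,2]<np.percentile(w[:,2],30)];print("crown x",np.percentile(top[:,0],[1,99]).round(1),"z",np.median(top[:,2]).round(1))
E
python3 -c "
from h import *
hand(55)
go(604.3,233.8,110,2.5-180)"
```

```text
hand n 5532 x [-24.7  29.1] mid 2.2 len 53.8 of 55 y [-19.4  19.3] z [-19.4  -3.7]
crown x [-23.9  28.9] z -17.6
t 4.75 psi 150.35 j6 -173.4 -> travel [-19.38   2.73   0.35] roll -32.2
```

```bash
python3 -c "
from h import *
go(690,234,170,2.5-180)"
```

```text
t 4.75 psi 150.35 j6 -173.4 -> travel [-26.81   6.96  -5.68] roll -32.2
```

>>> {"op": "arm_command", "data": {"rows": [{"travel": [-26.8,7,-5.7],"roll": -32.2,"fingers": 0},{"travel": [-26.8,7,-5.7],"roll": -32.2,"fingers": 0},{"travel": [-26.8,7,-5.7],"roll": -32.2,"fingers": 0},{"travel": [-26.8,7,-5.7],"roll": -32.2,"fingers": 0},{"travel": [-26.8,7,-5.7],"roll": -32.2,"fingers": 0},{"travel": [-26.8,7,-5.7],"roll": -32.2,"fingers": 0},{"travel": [-26.8,7,-5.7],"roll": -32.2,"fingers": 0},{"travel": [-26.8,7,-5.7],"roll": -32.2,"fingers": 0},{"travel": [-26.8,7,-5.7],"roll": -32.2,"fingers": 0},{"travel": [-26.8,7,-5.7],"roll": -32.2,"fingers": 0}]}}

```text
time_s: 5.75
tcp_pos: [0.6896, 0.236, 0.1719]
ee_rot: [[-0.999, -0.046, -0.002], [-0.046, 0.999, -0.001], [0.002, -0.001, -1.0]]
wrist_force: [-0.2, 0.6, -0.2]
gripper_width: 0.458
```

```bash
python3 -c "
from h import *
look('w3',('slate',));s=look('w3b',('slate',))
go(606.7,234,60,2.5-180)"
```

```text
slate [39. 93.] 12618 edge z [0.0063 0.0076 0.0091] rect [619.7  31.4 137.2  85.1   2.2] trim [619.7  33.  135.8  80. ]
slate [257.  85.] 7187  z [0.0062 0.0075 0.009 ] rect [603.8 233.3  87.9  63.1   3.5] trim [603.9 233.3  86.5  62.1]
slate [39. 93.] 12624 edge z [0.0063 0.0076 0.0092] rect [619.8  30.5 138.   86.4   2.4] trim [620.   32.9 135.9  80. ]
slate [257.  85.] 7195  z [0.0063 0.0075 0.009 ] rect [603.9 233.3  87.9  63.2   3.7] trim [604.  233.3  86.5  62.3]
t 5.85 psi -177.35 j6 -118.9 -> travel [ 8.32  0.18 11.27] roll 0.2
```

View pics/w3b.png

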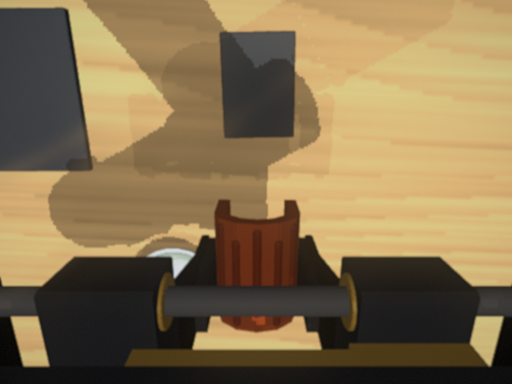

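Slab_small is at (258,85), entirely visible, at (603.9, 233.3) and about 3.3°. That agrees with the top camera within 1 mm. Moving over it.

```bash
python3 -c "
from h import *
go(606.3,233.5,50,3.2-180)"
```

```text
t 5.85 psi -177.35 j6 -118.9 -> travel [ 8.36  0.13 12.27] roll -0.5
```

>>> {"op": "arm_command", "data": {"rows": [{"travel": [3.5,0,3],"roll": -0.5,"fingers": 0},{"travel": [7,0.1,6],"roll": -0.5,"fingers": 0},{"travel": [8.4,0.1,9],"roll": -0.5,"fingers": 0},{"travel": [8.4,0.1,11],"roll": -0.5,"fingers": 0},{"travel": [8.4,0.1,12],"roll": -0.5,"fingers": 0},{"travel": [8.4,0.1,12.3],"roll": -0.5,"fingers": 0},{"travel": [8.4,0.1,12.3],"roll": -0.5,"fingers": 0},{"travel": [8.4,0.1,12.3],"roll": -0.5,"fingers": 0},{"travel": [8.4,0.1,12.3],"roll": -0.5,"fingers": 0}]}}

```text
time_s: 6.75
tcp_pos: [0.6078, 0.2329, 0.0507]
ee_rot: [[-0.999, -0.053, 0.002], [-0.053, 0.999, 0.001], [-0.002, 0.001, -1.0]]
wrist_force: [0.8, -0.2, -0.9]
gripper_width: 0.458
```

```bash
python3 -c "
from h import *
hand(55);hand(55)
go(606.3,233.5,24,3.2-180)"
```

```text
hand n 6757 x [-24.8  29.2] mid 2.2 len 53.9 of 55 y [-19.5  20.1] z [-19.2  13.8]
crown x [-24.3  28.8] z -17.3
hand n 6760 x [-24.7  29.2] mid 2.3 len 53.9 of 55 y [-19.5  20.1] z [-19.2  13.5]
crown x [-24.3  28.9] z -17.2
t 6.85 psi -176.94 j6 -122.1 -> travel [0.11 0.08 2.64] roll -0.1
```

>>> {"op": "arm_command", "data": {"rows": [{"travel": [0.1,0.1,0.8],"roll": 0,"fingers": 0},{"travel": [0.1,0.1,1.5],"roll": 0,"fingers": 0},{"travel": [0.1,0.1,2.0],"roll": 0,"fingers": 0},{"travel": [0.1,0.1,2.3],"roll": 0,"fingers": 0},{"travel": [0.1,0.1,2.5],"roll": 0,"fingers": 0},{"travel": [0.1,0.1,2.5],"roll": 0,"fingers": 0},{"travel": [0.1,0.1,2.5],"roll": 0,"fingers": 0}]}}

```text
time_s: 7.55
tcp_pos: [0.606, 0.2336, 0.0247]
ee_rot: [[-0.999, -0.054, 0.0], [-0.054, 0.999, 0.0], [-0.0, 0.0, -1.0]]
wrist_force: [0.1, 0.1, -0.6]
gripper_width: 0.458
```

>>> {"op": "arm_command", "data": {"rows": [{"travel": [0,0,0.05],"roll": 0,"fingers": 0},{"travel": [0,0,0.1],"roll": 0,"fingers": 0},{"travel": [0,0,0.1],"roll": 0,"fingers": 0},{"travel": [0,0,0.1],"roll": 0,"fingers": 0}]}}

```text
time_s: 7.95
tcp_pos: [0.606, 0.2336, 0.0238]
ee_rot: [[-0.999, -0.054, 0.0], [-0.054, 0.999, 0.0], [-0.0, 0.0, -1.0]]
wrist_force: [-0.4, 0.9, 0.7]
gripper_width: 0.456
```

>>> {"op": "arm_command", "data": {"rows": [{"travel": [0,0,0.03],"roll": 0,"fingers": 0},{"travel": [0,0,0.06],"roll": 0,"fingers": 0},{"travel": [0,0,0.06],"roll": 0,"fingers": 0},{"travel": [0,0,0.06],"roll": 0,"fingers": 0}]}}

```text
time_s: 8.35
tcp_pos: [0.606, 0.2336, 0.0237]
ee_rot: [[-0.999, -0.054, 0.0], [-0.054, 0.999, 0.0], [-0.0, 0.0, -1.0]]
wrist_force: [-2.2, -0.6, 4.5]
gripper_width: 0.46
```

Contact at 4.5 N. Releasing.

>>> {"op": "arm_command", "data": {"rows": [{"travel": [0,0,0],"roll": 0,"fingers": 60},{"travel": [0,0,0],"roll": 0,"fingers": 80},{"travel": [0,0,0],"roll": 0,"fingers": 80},{"travel": [0,0,0],"roll": 0,"fingers": 80},{"travel": [0,0,-1.5],"roll": 0,"fingers": 90},{"travel": [0,0,-5],"roll": 0,"fingers": 100},{"travel": [-2,0,-10],"roll": 0,"fingers": 100},{"travel": [-5,0,-14],"roll": 0,"fingers": 100},{"travel": [-5,0,-14],"roll": 0,"fingers": 100},{"travel": [-5,0,-14],"roll": 0,"fingers": 100}]}}

```text
time_s: 9.35
tcp_pos: [0.6569, 0.2365, 0.1654]
ee_rot: [[-0.999, -0.053, 0.004], [-0.053, 0.999, 0.003], [-0.004, 0.002, -1.0]]
wrist_force: [0.1, -0.7, -0.8]
gripper_width: 0.995
```

```bash
python3 -c "
from h import *
sense();capture('wrist');look('w4');
go(451.5,-93.3,150,38-180)"
```

```text
red [258. 131.] 2654  z [0.0346 0.04   0.0426] rect [604.6 234.   54.7  39.6   2.8] trim [604.7 234.4  53.9  37.6]
slate [ 38. 131.] 12054 edge z [0.0063 0.0076 0.0091] rect [620.1  31.9 139.   83.7   2.1] trim [619.6  33.3 136.2  78.8]
slate [256. 117.] 3522  z [0.0063 0.0075 0.0089] rect [603.7 233.5  87.9  63.2   3.8] trim [603.6 233.4  86.9  62.5]
t 9.45 psi -176.95 j6 -120.0 -> travel [ 22.03 -31.78   1.27] roll -34.9
```

View pics/w4.png

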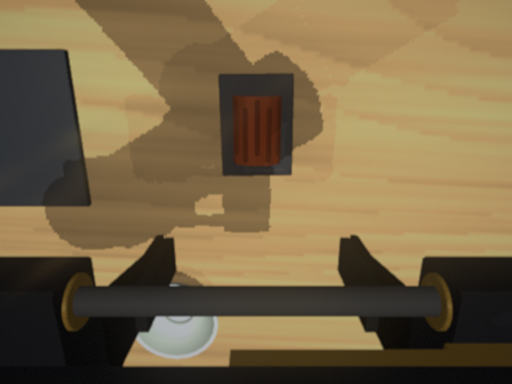

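The small log sits centred on its slab at (258,131), within about 1 mm and 1°. Now the medium log.

>>> {"op": "arm_command", "data": {"rows": [{"travel": [22,-31.8,1.3],"roll": -34.9,"fingers": 100},{"travel": [22,-31.8,1.3],"roll": -34.9,"fingers": 100},{"travel": [22,-31.8,1.3],"roll": -34.9,"fingers": 100},{"travel": [22,-31.8,1.3],"roll": -34.9,"fingers": 100},{"travel": [22,-31.8,1.3],"roll": -34.9,"fingers": 100},{"travel": [22,-31.8,1.3],"roll": -34.9,"fingers": 100},{"travel": [22,-31.8,1.3],"roll": -34.9,"fingers": 100},{"travel": [22,-31.8,1.3],"roll": -34.9,"fingers": 100},{"travel": [22,-31.8,1.3],"roll": -34.9,"fingers": 100},{"travel": [22,-31.8,1.3],"roll": -34.9,"fingers": 100}]}}

```text
time_s: 10.45
tcp_pos: [0.4518, -0.0936, 0.1493]
ee_rot: [[-0.789, -0.614, -0.002], [-0.614, 0.789, -0.0], [0.002, 0.001, -1.0]]
wrist_force: [-0.3, -0.2, -0.9]
gripper_width: 0.999
```

>>> {"op": "arm_command", "data": {"rows": [{"travel": [0,0,0],"roll": 0,"fingers": 100},{"travel": [0,0,0],"roll": 0,"fingers": 100},{"travel": [0,0,0],"roll": 0,"fingers": 100}]}}

```text
time_s: 10.75
tcp_pos: [0.4535, -0.0923, 0.1497]
ee_rot: [[-0.787, -0.616, -0.0], [-0.616, 0.787, -0.0], [0.0, 0.0, -1.0]]
wrist_force: [0.7, 0.5, 0.7]
gripper_width: 1.001
```

```bash
python3 -c "
from h import *
look('w5');
go(451.5,-93.3,16,38-180)"
```

```text
red [65. 29.] 6732 edge z [0.0225 0.0414 0.0464] rect [ 426.  -280.9   85.8   53.5  -11.6] trim [ 427.9 -280.6   79.4   51.1]
red [257. 188.] 3451  z [0.0319 0.0379 0.0406] rect [450.4 -94.7  78.2  43.8  37.1] trim [450.3 -94.9  76.8  41.8]
slate [ 32. 260.] 11437 edge z [0.0062 0.0074 0.0088] rect [ 599.9 -235.8  102.4   68.4   25.4] trim [ 599.6 -236.3   96.9   65.4]
slate [255. 313.] 14979 edge z [0.0059 0.0072 0.0085] rect [587.2   5.2 136.2  59.2 -38.2] trim [586.5   5.9 128.5  55. ]
t 10.8 psi -141.95 j6 -60.6 -> travel [ 0.2   0.05 13.38] roll 0.0
```

View pics/w5.png

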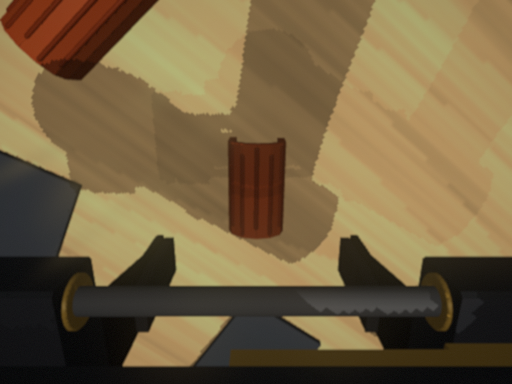

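The medium ceramic log is at (257,188), reddish-brown, aligned with the jaws. Slight correction, then down.

>>> {"op": "arm_command", "data": {"rows": [{"travel": [0.3,0.05,4],"roll": 0.4,"fingers": 100},{"travel": [0.3,0.05,8],"roll": 0.4,"fingers": 100},{"travel": [0.3,0.05,11],"roll": 0.4,"fingers": 100},{"travel": [0.3,0.05,12.5],"roll": 0.4,"fingers": 100},{"travel": [0.3,0.05,13.4],"roll": 0.4,"fingers": 100},{"travel": [0.3,0.05,13.4],"roll": 0.4,"fingers": 100},{"travel": [0.3,0.05,13.4],"roll": 0.4,"fingers": 100},{"travel": [0.3,0.05,13.4],"roll": 0.4,"fingers": 100}]}}

```text
time_s: 11.6
tcp_pos: [0.4514, -0.0944, 0.0169]
ee_rot: [[-0.792, -0.61, 0.002], [-0.61, 0.792, 0.0], [-0.002, -0.001, -1.0]]
wrist_force: [0.3, 0.1, -0.6]
gripper_width: 0.997
```

>>> {"op": "arm_command", "data": {"rows": [{"travel": [0,0,0],"roll": 0,"fingers": 0},{"travel": [0,0,0],"roll": 0,"fingers": 0},{"travel": [0,0,0],"roll": 0,"fingers": 0},{"travel": [0,0,0],"roll": 0,"fingers": 0},{"travel": [0,0,0],"roll": 0,"fingers": 0},{"travel": [0,0,0],"roll": 0,"fingers": 0},{"travel": [0,0,0],"roll": 0,"fingers": 0},{"travel": [0,0,0],"roll": 0,"fingers": 0}]}}

```text
time_s: 12.4
tcp_pos: [0.4505, -0.0946, 0.016]
ee_rot: [[-0.793, -0.61, 0.0], [-0.61, 0.793, -0.0], [0.0, -0.0, -1.0]]
wrist_force: [-0.4, -0.4, 0.1]
gripper_width: 0.551
```

>>> {"op": "arm_command", "data": {"rows": [{"travel": [0,0,-1.5],"roll": 0,"fingers": 0},{"travel": [0,0,-5],"roll": 0,"fingers": 0},{"travel": [0,0,-9],"roll": 0,"fingers": 0},{"travel": [0,0,-13],"roll": 0,"fingers": 0},{"travel": [0,0,-15],"roll": 0,"fingers": 0},{"travel": [0,0,-15],"roll": 0,"fingers": 0},{"travel": [0,0,-15],"roll": 0,"fingers": 0}]}}

```text
time_s: 13.1
tcp_pos: [0.4498, -0.0945, 0.1655]
ee_rot: [[-0.793, -0.609, -0.001], [-0.609, 0.793, 0.001], [0.0, 0.001, -1.0]]
wrist_force: [0.4, -0.2, -1.4]
gripper_width: 0.549
```

```bash
python3 -c "
from h import *
hand(80)
go(685,-229,170,12.6-180)"
```

```text
hand n 10113 x [-35.7  39.2] mid 1.7 len 74.9 of 80 y [-20.8  23. ] z [-25.   -7.9]
crown x [-29.4  39. ] z -23.0
t 13.15 psi -142.46 j6 -60.9 -> travel [-10.5  -25.02  -0.6 ] roll 24.9
```

>>> {"op": "arm_command", "data": {"rows": [{"travel": [-1,-2,-4],"roll": 8,"fingers": 0},{"travel": [-4,-6,-7],"roll": 16,"fingers": 0},{"travel": [-9.5,-25,-7],"roll": 24.9,"fingers": 0},{"travel": [-9.5,-25,-7],"roll": 24.9,"fingers": 0},{"travel": [-9.5,-25,-7],"roll": 24.9,"fingers": 0},{"travel": [-9.5,-25,-7],"roll": 24.9,"fingers": 0},{"travel": [-9.5,-25,-7],"roll": 24.9,"fingers": 0},{"travel": [-9.5,-25,-7],"roll": 24.9,"fingers": 0},{"travel": [-9.5,-25,-7],"roll": 24.9,"fingers": 0},{"travel": [-9.5,-25,-7],"roll": 24.9,"fingers": 0}]}}

```text
time_s: 14.15
tcp_pos: [0.6773, -0.2339, 0.2363]
ee_rot: [[-0.975, -0.22, -0.0], [-0.22, 0.975, 0.0], [0.0, 0.0, -1.0]]
wrist_force: [-0.3, 0.4, -1.4]
gripper_width: 0.551
```

```bash
python3 -c "
from h import *
capture('wrist');look('w6',('slate',));hand(80)
go(617.2,-243.1,55,12.6-180)"
```

```text
slate [259. 107.] 7527  z [0.0062 0.0075 0.0091] rect [ 617.3 -244.9  112.6   78.    12.7] trim [ 616.7 -244.9  111.    76.5]
slate [478. 167.] 7701 edge z [0.0059 0.0072 0.0087] rect [620.5  24.  136.8  94.5   3. ] trim [620.5  23.  134.7  91.1]
hand n 10563 x [-35.2  39.3] mid 2.1 len 74.6 of 80 y [-20.8  23. ] z [-24.9  -7.4]
crown x [-29.7  39.1] z -22.9
t 14.3 psi -167.28 j6 -71.1 -> travel [ 6.12  0.45 18.21] roll 0.1
```

View pics/w6.png

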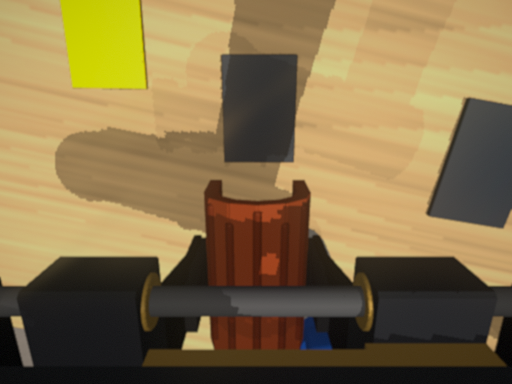

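The medium slab is at (259,107) beside the yellow one at (105,40). It measures (617.3, -244.9) at 12.7°, and the top camera gave -243. Lowering.

>>> {"op": "arm_command", "data": {"rows": [{"travel": [4,0.4,1],"roll": 0,"fingers": 0},{"travel": [6.2,0.6,5],"roll": 0,"fingers": 0},{"travel": [6.2,0.6,10],"roll": 0,"fingers": 0},{"travel": [6.2,0.6,14],"roll": 0,"fingers": 0},{"travel": [6.2,0.6,17],"roll": 0,"fingers": 0},{"travel": [6.2,0.6,18.5],"roll": 0,"fingers": 0},{"travel": [6.2,0.6,18.7],"roll": 0,"fingers": 0},{"travel": [6.2,0.6,18.7],"roll": 0,"fingers": 0},{"travel": [6.2,0.6,18.7],"roll": 0,"fingers": 0},{"travel": [6.2,0.6,18.7],"roll": 0,"fingers": 0}]}}

```text
time_s: 15.3
tcp_pos: [0.6176, -0.2427, 0.051]
ee_rot: [[-0.976, -0.22, 0.004], [-0.22, 0.976, -0.001], [-0.003, -0.001, -1.0]]
wrist_force: [0.3, -0.0, -1.5]
gripper_width: 0.548
```

```bash
python3 -c "
from h import *
capture('wrist')
go(617,-244.8,25.5,12.6-180)"
```

```text
t 15.35 psi -167.32 j6 -69.8 -> travel [ 0.09 -0.2   2.52] roll 0.1
```

>>> {"op": "arm_command", "data": {"rows": [{"travel": [0.1,-0.2,0.8],"roll": 0,"fingers": 0},{"travel": [0.1,-0.2,1.5],"roll": 0,"fingers": 0},{"travel": [0.1,-0.2,2.0],"roll": 0,"fingers": 0},{"travel": [0.1,-0.2,2.3],"roll": 0,"fingers": 0},{"travel": [0.1,-0.2,2.45],"roll": 0,"fingers": 0},{"travel": [0.1,-0.2,2.45],"roll": 0,"fingers": 0},{"travel": [0.1,-0.2,2.45],"roll": 0,"fingers": 0},{"travel": [0.1,-0.2,2.45],"roll": 0,"fingers": 0}]}}

```text
time_s: 16.15
tcp_pos: [0.6161, -0.2447, 0.0246]
ee_rot: [[-0.976, -0.219, 0.001], [-0.219, 0.976, -0.0], [-0.001, -0.0, -1.0]]
wrist_force: [0.4, -0.0, -0.5]
gripper_width: 0.551
```

```bash
python3 -c "
from h import *
go(617,-244.8,24.2,12.6-180);print(sense()['wrist_force'])"
```

```text
t 16.15 psi -167.33 j6 -69.6 -> travel [-0.09 -0.03  0.04] roll 0.1
[ 0.43881802 -0.00225187 -0.51556789]
```

>>> {"op": "arm_command", "data": {"rows": [{"travel": [-0.06,0,0.03],"roll": 0,"fingers": 0},{"travel": [-0.06,0,0.06],"roll": 0,"fingers": 0},{"travel": [-0.06,0,0.06],"roll": 0,"fingers": 0},{"travel": [-0.06,0,0.06],"roll": 0,"fingers": 0}]}}

```text
time_s: 16.55
tcp_pos: [0.6167, -0.2446, 0.0241]
ee_rot: [[-0.976, -0.219, 0.001], [-0.219, 0.976, -0.0], [-0.001, -0.0, -1.0]]
wrist_force: [-0.3, 0.3, -0.5]
gripper_width: 0.548
```

>>> {"op": "arm_command", "data": {"rows": [{"travel": [0,0,0.04],"roll": 0,"fingers": 0},{"travel": [0,0,0.08],"roll": 0,"fingers": 0},{"travel": [0,0,0.08],"roll": 0,"fingers": 0},{"travel": [0,0,0.08],"roll": 0,"fingers": 0}]}}

```text
time_s: 16.95
tcp_pos: [0.6167, -0.2446, 0.024]
ee_rot: [[-0.976, -0.22, 0.001], [-0.22, 0.976, -0.0], [-0.001, -0.0, -1.0]]
wrist_force: [-0.8, 1.5, 5.7]
gripper_width: 0.546
```

Contact at 5.7 N. Releasing and rising.

>>> {"op": "arm_command", "data": {"rows": [{"travel": [0,0,0],"roll": 0,"fingers": 70},{"travel": [0,0,0],"roll": 0,"fingers": 85},{"travel": [0,0,0],"roll": 0,"fingers": 85},{"travel": [0,0,0],"roll": 0,"fingers": 85},{"travel": [0,0,-1.5],"roll": 0,"fingers": 90},{"travel": [0,0,-5],"roll": 0,"fingers": 100},{"travel": [0,0,-10],"roll": 0,"fingers": 100},{"travel": [-1,0,-15],"roll": 0,"fingers": 100},{"travel": [-4,0,-19],"roll": 0,"fingers": 100},{"travel": [-4,0,-19],"roll": 0,"fingers": 100}]}}

```text
time_s: 17.95
tcp_pos: [0.661, -0.2364, 0.2227]
ee_rot: [[-0.975, -0.221, 0.017], [-0.222, 0.975, -0.005], [-0.016, -0.009, -1.0]]
wrist_force: [-0.7, 0.1, 0.1]
gripper_width: 0.997
```

```bash
python3 -c "
from h import *
for i in range(3): capture('wrist')
look('w7');
go(418,-279,160,-11.8-180)"
```

```text
red [258. 143.] 2819  z [0.0396 0.0458 0.0487] rect [ 617.4 -244.    79.9   46.5   12.5] trim [ 617.  -243.8   79.1   44.4]
slate [257. 122.] 3485  z [0.0062 0.0074 0.009 ] rect [ 617.2 -245.2  112.1   78.1   12.7] trim [ 616.9 -245.   111.6   77.1]
slate [481. 193.] 7392 edge z [0.0059 0.0072 0.0087] rect [620.5  23.5 137.9  93.8   3.1] trim [620.6  21.7 135.7  88.8]
slate [263. 300.] 13022  z [0.0085 0.04   0.0736] rect [ 751.5 -170.1   64.4   21.1  -65.9] trim [ 752.6 -173.4   56.3   19.8]
t 18.15 psi -167.34 j6 -70.8 -> travel [24.    0.93  5.26] roll 24.5
```

View pics/w7.png

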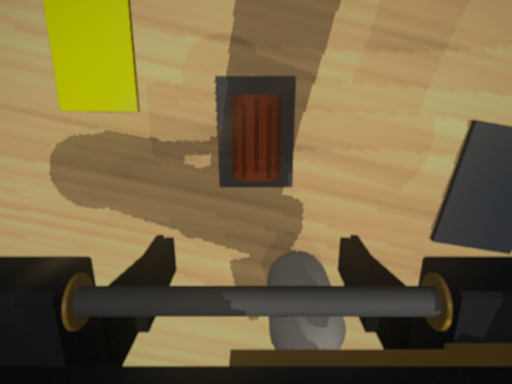

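The medium log sits centred on its slab at (258,137), about 1 mm off. The sprayer still stands at (305,300). Now the large log.

>>> {"op": "arm_command", "data": {"rows": [{"travel": [24,1,5.3],"roll": 24.5,"fingers": 100},{"travel": [24,1,5.3],"roll": 24.5,"fingers": 100},{"travel": [24,1,5.3],"roll": 24.5,"fingers": 100},{"travel": [24,1,5.3],"roll": 24.5,"fingers": 100},{"travel": [24,1,5.3],"roll": 24.5,"fingers": 100},{"travel": [24,1,5.3],"roll": 24.5,"fingers": 100},{"travel": [24,1,5.3],"roll": 24.5,"fingers": 100},{"travel": [24,1,5.3],"roll": 24.5,"fingers": 100},{"travel": [24,1,5.3],"roll": 24.5,"fingers": 100},{"travel": [24,1,5.3],"roll": 24.5,"fingers": 100}]}}

```text
time_s: 19.15
tcp_pos: [0.4201, -0.2785, 0.1599]
ee_rot: [[-0.979, 0.204, 0.0], [0.204, 0.979, -0.0], [-0.0, 0.0, -1.0]]
wrist_force: [0.3, 0.2, 0.1]
gripper_width: 1.0
```

```bash
python3 -c "
from h import *
capture('wrist');capture('wrist');look('w8',('red',));
go(418,-279,17,-11.8-180)"
```

```text
red [254. 195.] 5349  z [0.0365 0.0436 0.0467] rect [ 416.1 -281.8  103.6   52.1  -10.3] trim [ 416.  -281.6  101.4   49.5]
t 19.3 psi 168.2 j6 -86.7 -> travel [ 0.15 -0.08 14.29] roll 0.0
```

View pics/w8.png

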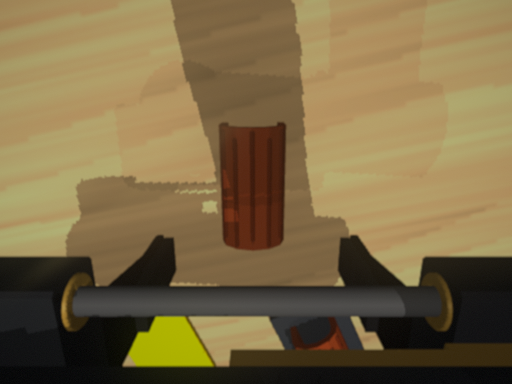

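The large log is at (253,185), slightly left of the jaw centre and about 1° turned. Correcting while descending.

>>> {"op": "arm_command", "data": {"rows": [{"travel": [0.25,-0.25,4],"roll": -0.8,"fingers": 100},{"travel": [0.25,-0.25,8],"roll": -0.8,"fingers": 100},{"travel": [0.25,-0.25,11],"roll": -0.8,"fingers": 100},{"travel": [0.25,-0.25,13.3],"roll": -0.8,"fingers": 100},{"travel": [0.25,-0.25,14.3],"roll": -0.8,"fingers": 100},{"travel": [0.25,-0.25,14.3],"roll": -0.8,"fingers": 100},{"travel": [0.25,-0.25,14.3],"roll": -0.8,"fingers": 100},{"travel": [0.25,-0.25,14.3],"roll": -0.8,"fingers": 100}]}}

```text
time_s: 20.1
tcp_pos: [0.4172, -0.281, 0.0184]
ee_rot: [[-0.982, 0.191, 0.003], [0.191, 0.982, -0.001], [-0.003, -0.0, -1.0]]
wrist_force: [0.3, -0.2, 0.2]
gripper_width: 1.003
```

>>> {"op": "arm_command", "data": {"rows": [{"travel": [0,0,0],"roll": 0,"fingers": 0},{"travel": [0,0,0],"roll": 0,"fingers": 0},{"travel": [0,0,0],"roll": 0,"fingers": 0},{"travel": [0,0,0],"roll": 0,"fingers": 0},{"travel": [0,0,0],"roll": 0,"fingers": 0},{"travel": [0,0,0],"roll": 0,"fingers": 0},{"travel": [0,0,0],"roll": 0,"fingers": 0},{"travel": [0,0,0],"roll": 0,"fingers": 0}]}}

```text
time_s: 20.9
tcp_pos: [0.4162, -0.2807, 0.0171]
ee_rot: [[-0.982, 0.191, 0.0], [0.191, 0.982, -0.0], [-0.0, -0.0, -1.0]]
wrist_force: [-1.7, -0.8, 2.4]
gripper_width: 0.641
```

>>> {"op": "arm_command", "data": {"rows": [{"travel": [0,0,-1.5],"roll": 0,"fingers": 0},{"travel": [0,0,-5],"roll": 0,"fingers": 0},{"travel": [0,0,-9],"roll": 0,"fingers": 0},{"travel": [0,0,-13],"roll": 0,"fingers": 0},{"travel": [0,0,-17],"roll": 0,"fingers": 0},{"travel": [0,0,-20],"roll": 0,"fingers": 0},{"travel": [0,0,-20],"roll": 0,"fingers": 0},{"travel": [0,0,-20],"roll": 0,"fingers": 0}]}}

```text
time_s: 21.7
tcp_pos: [0.4156, -0.2801, 0.2164]
ee_rot: [[-0.981, 0.192, -0.0], [0.192, 0.981, 0.001], [0.0, 0.001, -1.0]]
wrist_force: [0.1, -0.3, -3.0]
gripper_width: 0.645
```

```bash
python3 -c "
from h import *
hand(105);
go(700,28,220,3-180)"
```

```text
hand n 15892 x [-31.1  52.4] mid 10.6 len 83.4 of 105 y [-24.6  28. ] z [-30.2  -8.4]
crown x [-25.2  52.1] z -27.7
t 21.75 psi 168.94 j6 -85.6 -> travel [-22.06  35.69  -0.48] roll -14.1
```

>>> {"op": "arm_command", "data": {"rows": [{"travel": [-12,25.0,-1.0],"roll": -14.1,"fingers": 0},{"travel": [-12,25.0,-1.0],"roll": -14.1,"fingers": 0},{"travel": [-12,25.0,-1.0],"roll": -14.1,"fingers": 0},{"travel": [-12,25.0,-1.0],"roll": -14.1,"fingers": 0},{"travel": [-22,35.7,-1.0],"roll": -14.1,"fingers": 0},{"travel": [-22,35.7,-1.0],"roll": -14.1,"fingers": 0},{"travel": [-22,35.7,-1.0],"roll": -14.1,"fingers": 0},{"travel": [-22,35.7,-1.0],"roll": -14.1,"fingers": 0},{"travel": [-22,35.7,-1.0],"roll": -14.1,"fingers": 0},{"travel": [-22,35.7,-1.0],"roll": -14.1,"fingers": 0}]}}

```text
time_s: 22.75
tcp_pos: [0.7012, 0.0303, 0.2218]
ee_rot: [[-0.998, -0.056, -0.006], [-0.056, 0.998, -0.001], [0.006, -0.0, -1.0]]
wrist_force: [-0.7, -0.3, -1.8]
gripper_width: 0.643
```

```bash
python3 -c "
from h import *
for i in range(3): capture('wrist')
look('w9',('slate',));hand(105)
go(620.8,25,50,3-180)"
```

```text
slate [24. 80.] 2664 edge z [0.0053 0.0076 0.0093] rect [ 614.5 -233.1  113.5   59.    11.4] trim [ 614.6 -232.2  111.5   56.3]
slate [251. 103.] 9254  z [0.0062 0.0075 0.009 ] rect [620.6  24.8 138.1  92.6   3.2] trim [620.6  24.7 135.7  91. ]
hand n 16291 x [-31.   52.3] mid 10.7 len 83.3 of 105 y [-24.3  25.3] z [-29.8 -17.9]
crown x [-25.1  51.9] z -27.6
t 23.0 psi -176.99 j6 -102.4 -> travel [ 7.83  0.25 17.64] roll 0.0
```

View pics/w9.png

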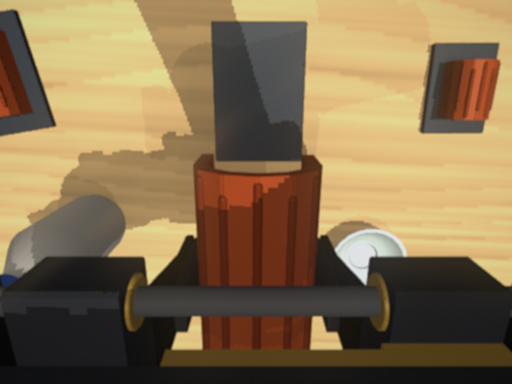

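The large slab is fully visible at (259,92), centred at (620.6, 25). The small set looks fine at right, (462,88). Lowering.

>>> {"op": "arm_command", "data": {"rows": [{"travel": [4,0.1,2],"roll": 0,"fingers": 0},{"travel": [7.8,0.2,5],"roll": 0,"fingers": 0},{"travel": [7.8,0.2,9],"roll": 0,"fingers": 0},{"travel": [7.8,0.2,13],"roll": 0,"fingers": 0},{"travel": [7.8,0.2,16],"roll": 0,"fingers": 0},{"travel": [7.8,0.2,17.3],"roll": 0,"fingers": 0},{"travel": [7.8,0.2,17.6],"roll": 0,"fingers": 0},{"travel": [7.8,0.2,17.6],"roll": 0,"fingers": 0},{"travel": [7.8,0.2,17.6],"roll": 0,"fingers": 0},{"travel": [7.8,0.2,17.6],"roll": 0,"fingers": 0}]}}

```text
time_s: 24.0
tcp_pos: [0.6235, 0.0257, 0.0529]
ee_rot: [[-0.999, -0.054, 0.003], [-0.054, 0.999, 0.001], [-0.003, 0.001, -1.0]]
wrist_force: [-0.1, 0.6, -1.8]
gripper_width: 0.643
```

```bash
python3 -c "
from h import *
capture('wrist');capture('wrist');capture('wrist')
go(620.9,24.4,26.5,3.1-180)"
```

```text
t 24.15 psi -176.93 j6 -104.1 -> travel [ 0.21 -0.12  2.55] roll -0.0
```

>>> {"op": "arm_command", "data": {"rows": [{"travel": [0.2,-0.1,0.8],"roll": 0,"fingers": 0},{"travel": [0.2,-0.1,1.5],"roll": 0,"fingers": 0},{"travel": [0.2,-0.1,2.0],"roll": 0,"fingers": 0},{"travel": [0.2,-0.1,2.3],"roll": 0,"fingers": 0},{"travel": [0.2,-0.1,2.5],"roll": 0,"fingers": 0},{"travel": [0.2,-0.1,2.5],"roll": 0,"fingers": 0},{"travel": [0.2,-0.1,2.5],"roll": 0,"fingers": 0},{"travel": [0.2,-0.1,2.5],"roll": 0,"fingers": 0}]}}

```text
time_s: 24.95
tcp_pos: [0.6206, 0.0245, 0.0263]
ee_rot: [[-0.999, -0.054, 0.001], [-0.054, 0.999, 0.0], [-0.001, 0.0, -1.0]]
wrist_force: [-0.2, 0.3, -1.6]
gripper_width: 0.643
```

>>> {"op": "arm_command", "data": {"rows": [{"travel": [0,0,0.03],"roll": 0,"fingers": 0},{"travel": [0,0,0.06],"roll": 0,"fingers": 0},{"travel": [0,0,0.06],"roll": 0,"fingers": 0},{"travel": [0,0,0.06],"roll": 0,"fingers": 0}]}}

```text
time_s: 25.35
tcp_pos: [0.6205, 0.0244, 0.0255]
ee_rot: [[-0.999, -0.054, 0.0], [-0.054, 0.999, 0.0], [-0.0, 0.0, -1.0]]
wrist_force: [-0.1, -0.1, -2.5]
gripper_width: 0.641
```

Not yet touching (the weight is still on the wrist).

>>> {"op": "arm_command", "data": {"rows": [{"travel": [0,0,0.04],"roll": 0,"fingers": 0},{"travel": [0,0,0.08],"roll": 0,"fingers": 0},{"travel": [0,0,0.08],"roll": 0,"fingers": 0},{"travel": [0,0,0.08],"roll": 0,"fingers": 0}]}}

```text
time_s: 25.75
tcp_pos: [0.6205, 0.0244, 0.0252]
ee_rot: [[-0.999, -0.054, 0.0], [-0.054, 0.999, -0.0], [-0.0, -0.0, -1.0]]
wrist_force: [-1.6, -0.3, 3.3]
gripper_width: 0.642
```

Contact at 3.3 N. Releasing.

>>> {"op": "arm_command", "data": {"rows": [{"travel": [0,0,0],"roll": 0,"fingers": 80},{"travel": [0,0,0],"roll": 0,"fingers": 90},{"travel": [0,0,0],"roll": 0,"fingers": 90},{"travel": [0,0,0],"roll": 0,"fingers": 90},{"travel": [0,0,-1.5],"roll": 0,"fingers": 90},{"travel": [0,0,-5],"roll": 0,"fingers": 100},{"travel": [0,0,-10],"roll": 0,"fingers": 100},{"travel": [-1,0,-15],"roll": 0,"fingers": 100},{"travel": [-4,0,-19],"roll": 0,"fingers": 100},{"travel": [-4,0,-19],"roll": 0,"fingers": 100}]}}

```text
time_s: 26.75
tcp_pos: [0.6663, 0.027, 0.2225]
ee_rot: [[-0.998, -0.054, 0.016], [-0.054, 0.999, 0.002], [-0.016, 0.001, -1.0]]
wrist_force: [-0.4, 0.3, -0.4]
gripper_width: 0.995
```

```bash
python3 -c "
from h import *
for i in range(3): capture('wrist')
look('w10')
go(450,-400,250,3-180)"
```

```text
red [257. 136.] 5735  z [0.0439 0.0513 0.0546] rect [620.7  24.6 104.8  55.6   2.5] trim [620.6  24.8 103.5  54. ]
red [473. 132.] 2014  z [0.0349 0.0398 0.0426] rect [604.7 232.6  54.7  34.7   2.8] trim [604.5 232.4  54.2  33.5]
slate [ 23. 117.] 2412 edge z [0.0055 0.0076 0.0093] rect [ 614.  -231.8  113.8   56.4   10.8] trim [ 614.2 -231.2  111.8   54.4]
slate [258. 119.] 4956  z [0.0062 0.0074 0.009 ] rect [620.6  25.  137.1  92.9   3. ] trim [620.4  25.1 136.4  92.1]
slate [449. 120.] 2349  z [0.0059 0.0073 0.0088] rect [603.7 232.6  87.4  65.6   3. ] trim [603.6 231.7  87.1  63. ]
t 26.95 psi -176.95 j6 -103.2 -> travel [ 23.16 -41.47  -3.64] roll 0.0
```

View pics/w10.png

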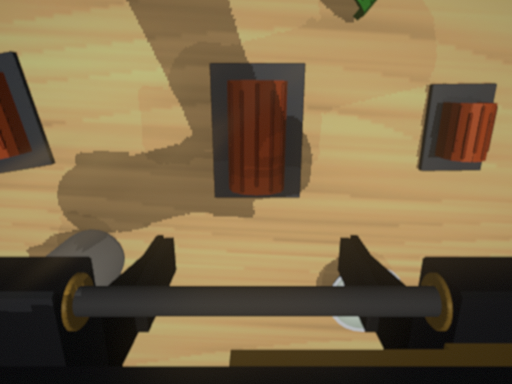

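All three logs show centred. I'll retreat and take one last top view of everything.

>>> {"op": "arm_command", "data": {"rows": [{"travel": [15,0,-3.6],"roll": 0,"fingers": 100},{"travel": [15,0,-3.6],"roll": 0,"fingers": 100},{"travel": [15,0,-3.6],"roll": 0,"fingers": 100},{"travel": [23,-32,-3.6],"roll": 0,"fingers": 100},{"travel": [23,-32,-3.6],"roll": 0,"fingers": 100},{"travel": [23,-32,-3.6],"roll": 0,"fingers": 100},{"travel": [23,-32,-3.6],"roll": 0,"fingers": 100},{"travel": [23,-32,-3.6],"roll": 0,"fingers": 100},{"travel": [23,-32,-3.6],"roll": 0,"fingers": 100},{"travel": [23,-32,-3.6],"roll": 0,"fingers": 100}]}}

```text
time_s: 27.95
tcp_pos: [0.4456, -0.3075, 0.2488]
ee_rot: [[-0.999, -0.051, -0.004], [-0.051, 0.999, 0.001], [0.004, 0.001, -1.0]]
wrist_force: [0.3, 0.9, -0.1]
gripper_width: 1.002
```

```bash
python3 - <<'E'
from h import *
for i in range(4): capture('wrist')
p,d=capture("top");cv2.imwrite("pics/top1.png",p[:,:,::-1]);C=cam("top")
for k,m in masks(p).items():
    for q,c,a in comps(m,100):
        if 150<c[1]<230 and c[0]<440:
            w=cloud(C,q,d);print(k,c.round(),rect(w[:,:2]),np.percentile(w[:,2],95).round(3))
for l in ("log_plastic","dish","sprayer"): print(l,[(np.round(r['position'],3).tolist(),round(r['p'],2)) for r in search_frame("top",l)])
print(sense()['time_s'],sense()['tcp_pos'])
E
```

```text
red [234. 187.] [621.2  25.5 104.4  55.7   2.6] 0.057
red [331. 187.] [ 602.3 -204.6  136.5   84.4  -67.6] 0.051
red [160. 194.] [605.5 233.8  55.1  38.4   3.1] 0.045
slate [235. 192.] [621.2  26.2 138.5  94.1   3.2] 0.012
slate [329. 182.] [ 606.3 -200.6  184.   111.2  -66.2] 0.013
slate [162. 197.] [604.1 234.   88.5  64.    4.1] 0.013
log_plastic [([0.457, 0.124, 0.033], 0.75)]
dish [([0.808, 0.16, 0.021], 0.75)]
sprayer [([0.769, -0.15, 0.125], 0.72)]
28.35 [ 0.44795631 -0.30417096  0.25036847]
```

View pics/top1.png

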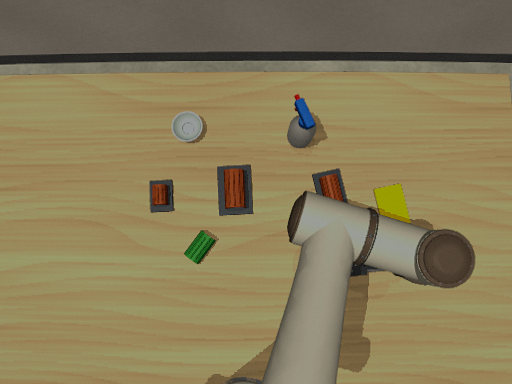

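The top view shows the small set at (161,195), the large at (235,190) and the medium at (331,188), partly hidden by the arm. The dish, sprayer and green log are unmoved. Handing in.

```bash
python3 -c "
from station import *
print(finish_job())"
```

```text
the job is handed in; nothing more can be done
None
```

The three ceramic half-logs are each on the slate slab of their own size, rounded side up and lying along its longer side. I placed them in the order small, medium, large. Each was lowered until it touched with about 3–6 N, then released. The job was handed in at about 28 s of the 80 s allowed.

- **Placement:** the last wrist-camera views put the logs off their slab centres by about 1 mm (small), 1.2 mm (medium) and 0.4 mm (large), all within about 1° of the slab. The final top view agreed for the small (about 1.4 mm) and the large (about 0.7 mm).
- **Medium log:** the arm partly hid it in that last top view, so its figures there are no use. Its check rests on the wrist view taken just after release.
- **Bystanders:** the green log, the dish and the spray bottle measured within 4 mm of where they started, which is the accuracy of the measurement. The yellow slab was not used.

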